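# Start the shoe finisher: mains, dust extraction, spindle

### The arm

A 6-joint arm with a two-finger parallel gripper is mounted at the origin on the work surface. World frame = base frame: x ahead of the robot, y to its left, z up, the work surface at z = 0. Lengths are in m, angles in rad, forces in N, time in s.
With the tool pointing down it reaches from about 0.3 to 0.875 m from the base axis. Payload 6.4 kg.
Tool frame: the origin (TCP) lies at the very end of the fingers, on their centre line; the grasp point (between the pads) lies 19 mm behind it (ctrl.hold_point_z is the distance from the TCP to the grasp point, in m); y points along the fingers, x is the direction in which the jaws open and shut, and the axes are right-handed (so a half turn about y gives the same grasp; the last joint's range is limited). The gripper opens to 85 mm and grips with 20 to 120 N. Pads are 22 mm wide; open, the fingers measure 114 mm over their backs; the gripper's body (76 mm by 85 mm) begins 54 mm behind the grasp point. The pads swing forward as they close: fully open they stand 13 mm farther back than shut.
Start: joints at [-1.532, 0.181, 1.607, -0, 1.354, -0.206], TCP at [0.139, -0.558, 0.231] pointing down, gripper open.
Joint ranges: [-2.99, 2.99], [-0.89, 2.07], [0.3, 2.58], [-1.14, 4.28], [0, 2.63], [-3.12, 3.12]. Speed limits (rad/s): [2.57, 2.57, 3.01, 3.14, 3.14, 3.14].

### API

Orientations are given as a unit quaternion [w, x, y, z].
In Python, from bench import ctrl, imaging gives the robot as it stands.
- The arm moves only by the shell command python3 -m jog 'ROWS'. ROWS is JSON, a list of rows, each a list of 3 entries, a list of its own where there are three numbers: the shift along the tool's x, y, z in cm, then the turn, a rotation vector about the tool's x, y, z in rad, then the finger opening in cm, from 0 to 8.54. A call has 1 to 12 rows; each row shifts and turns the pose as measured when the row begins, along the tool's axes as they then stand; what a row does not reach is not made up. A row lasts 1/12 s, in which the tool goes at most 41.7 mm and 7.16 degrees, less where a joint would pass 70% of its speed; a pose out of reach is approached as far as the arm can. A call is refused whole if a number of a shift passes 4.17 or a number of a turn 0.125, either way. A call with a gripper value outside its range is refused whole. The fingers move at their own pace and stop on an object; the grip force is fixed at half the most. Time passes only in rows, so rows that do not move let the fingers close. It gives the time, the measured TCP pose, the force and the opening at its end, in the units of the state.
- ctrl.get_obs(): the state, without advancing time (a new reading comes with each control period).
- imaging.camera(name): name is "scene" or "side" or "wrist"; returns a dict with "frame" (400x640x3 uint8, red, green, blue), "depth" (400x640 float32, m along the optical axis (not along the pixel's ray), 0 where there is no reading), "K" (3x3 intrinsics, pixels), "R" (3x3) and "t" (3): a world point X has camera coordinates R X + t. Camera axes: x right, y down, z forward; pixel columns grow to the right and rows downward; lengths in m; the calibration is good to about 2 mm. A picture is of the moment at which its call begins.
- ctrl.hand_in(): hands the job in, once; it reports no verdict.
The state is a dict: "time_s": time; "q": joint angles; "dq": joint speeds; "joint_efforts": joint torques, N m; "eef_pos": TCP position; "eef_rot": TCP orientation; "wrist_force": force on the tool from outside, world axes, zero at the start; "torque": the same for the moment, N m; "opening": opening from 0.0 (shut) to 1.0 (fully open).
Only numpy, scipy, OpenCV 4.12 (cv2) and the standard library are available. Lean on these libraries where they do the work, as an engineer would, in place of code of your own. Each camera call takes 0.05 s, during which the arm holds its last target. There are 200 camera calls.

### The job

Start up the shoe finishing machine in the proper order: first press the raised far end of the wide mains rocker until it snaps over, then do the same with the narrow rocker of the dust extraction, and only then push the round flat start button fully home and let it spring back out. Leave both rockers on, do not press the mushroom-headed stop button, and leave the tools, tins and shoe parts on and around the machine where they lie: nothing is to be picked up.

Things in the scene. Friction and masses are not known exactly. Their poses are not given: they have to be found in the camera images.
- finisher: Fixed shoe finisher; origin at bench level under the middle of its magenta desk, x away from the operator, y left along the desk, z up. Desk 130 mm deep, 420 wide, 75 mm high at the middle, sloping up away from the operator by 0.21 rad. Four controls in a row at x = 0, y = -145, -55, 55, 145 mm, in changing order. Behind: ledge 88 mm high, then (x from 155 mm) a motor 217 mm high; wheels and hoods at its ends 245 mm.
- mains (a joint): Wide black mains rocker: 48 mm wide along the desk, 60 mm long up the slope, V-shaped. 0 = off: far half stands up at 0.32 rad to the panel. 0.32 = on: far half parallel to the panel, 10 mm above the desk surface, clear of the frame round it, near half up. It snaps over past 0.16 and stays at either end; about 3 to 5 N near the far end turns it.
- mains_press (a point): Point on the face of the far half of the mains rocker, in the middle of its width, 20 mm from the pivot (10 mm short of the far end). It moves with the rocker and goes down about 6 mm from off to on. About 94 mm above the bench when off.
- extraction (a joint): Narrow black dust extraction rocker, 24 mm wide and 60 mm long; otherwise the same as the mains rocker: 0 = off (far half raised), 0.32 = on, snaps over at 0.16, about 3 to 5 N near the far end.
- extraction_press (a point): Point on the face of the far half of the extraction rocker, in the middle of its width, 20 mm from the pivot. It moves with the rocker and goes down about 6 mm from off to on.
- start (a joint): Round black start button with a flat top, 29 mm in diameter, standing 14 mm proud of its plate and 11 mm of its grey collar. Value: how far it is pushed in along the panel's normal, 0 (out) to 0.005 m (fully home, about 5 N). It springs back when let go.
- start_top (a point): Centre of the flat top of the start button; about 92 mm above the bench when out.
- stop (a joint): Black mushroom-headed stop button: head 48 mm in diameter, standing 32 mm proud of its plate. Not to be pressed. Value: how far it is pushed in, 0 to 0.006 m.
- stop_top (a point): Top of the mushroom head of the stop button; about 109 mm above the bench.
- polish_tin: Loose round polish tin, 66 mm in diameter, 23 mm high, on the ledge behind the controls. Origin: centre of its underside.
- shoe_brush: Loose wooden shoe brush, 46 by 130 mm, 40 mm high, bristles down, lying on the ledge along the desk. Origin: centre of its underside.
- heel_piece: Loose brown rubber heel top-piece, about 42 by 36 mm, 9 mm thick, lying on the sloping desk in the gap between the two middle control plates. Origin: centre of its underside.
- hammer: Loose hammer, 240 mm long, lying on the bench in front of the desk. Origin: near the middle, on the bench.
- half_sole: Loose rubber half sole, about 143 by 85 mm, 5 mm thick, flat on the bench in front of the desk. Origin: middle of its straight part, on the bench.
- glue_bottle: Loose red squeeze bottle with a pointed spout, 68 mm in diameter, 155 mm high, standing on the bench to the left of the desk. Origin: centre of its underside.
- dressing_jar: Loose amber jar with a black cap, 54 mm in diameter, 62 mm high, standing on the bench to the right of the desk. Origin: centre of its underside.

How it is judged:
On the way, in this order (a step that is already met when the one before it is completed fails the run):
1. the mains rocker is on while the others are still off (value of joint mains above 0.27 rad and value of joint extraction below 0.16 rad), for 0.2 s.
2. the dust extraction rocker is on too (value of joint each of extraction, mains above 0.27 rad), for 0.2 s.
3. the start button is pushed fully home (all of step 2 and value of joint start above 0.004 m), for 0.05 s.
At the end, for the whole second after the job is handed in: Both rockers are on (joint values above 0.27 of 0.32 rad), the start button has been pushed at least 4 of its 5 mm after that and has sprung back to within 1 mm, and the stop button is out (all of step 2 and value of joint each of start, stop below 0.001 m); the robot touches nothing.
It fails at once if the extraction is switched before the mains (value of joint extraction above 0.16 rad and value of joint mains below 0.16 rad).
It fails at once if the start button is pressed before the mains and extraction are on (value of joint start above 0.0025 m and value of joint any of mains, extraction below 0.16 rad).
It fails at once if the stop button is pressed (more than 2 mm) (value of joint stop above 0.002 m).
It fails at once if a loose thing on or around the machine is lifted, knocked over or moved more than 20 mm (distance of any of polish_tin, shoe_brush, heel_piece, hammer, half_sole, glue_bottle, dressing_jar from where it was at the start of the episode above 0.02 m).
It also fails if it takes over 50 s, if anything falls off the work surface, if the arm or the gripper's body presses on something with over 40 N, if the wrist force passes 120 N, or if a joint passes its speed limit or range.

## Working session

There is one attempt and no reset: what is moved stays moved. The work goes in short steps, Python scripts to look and compute and a shell command to move; the robot and the scene stay as the last step left them, time stands still between calls to the robot, and variables do not carry over. Pictures are saved under pics/ and viewed, about 8 in all and at most 12, crops included, and the job is handed in when it is done.

```bash
mkdir -p pics; python3 - <<'E'
from bench import ctrl, imaging
import cv2, numpy as np
o=ctrl.get_obs(); print(o)
for n in ["scene","side"]:
    c=imaging.camera(n); cv2.imwrite(f"pics/{n}0.png",c["frame"][:,:,::-1]); np.savez(f"{n}0.npz",**c)
    print(n,c["K"],c["R"],c["t"])
E
```

```text
{'time_s': 0.0, 'q': array([-1.53226849e+00,  1.81544020e-01,  1.60800605e+00,  2.39459928e-05,
        1.35381616e+00, -2.06307060e-01]), 'dq': array([ 0.00123876, -0.00088719,  0.00014071, -0.00107875, -0.00077929,
       -0.00108217]), 'joint_efforts': array([ 4.56953067e-04, -4.44871759e+01, -3.51337659e+01, -2.00293025e-04,
        8.97963066e-03, -8.37719057e-06]), 'eef_pos': array([ 0.13937636, -0.55727989,  0.23038344]), 'eef_rot': array([ 0.5577971 , -0.55682846,  0.43560185, -0.43480511]), 'wrist_force': array([ 0.45106755, -0.8382923 ,  0.353778  ]), 'torque': array([-0.01785689,  0.01400992, -0.00612826]), 'opening': 1.0030545788154939}
scene [[472.76944567   0.         325.81615382]
 [  0.         472.76944567 199.5532241 ]
 [  0.           0.           1.        ]] [[-0.2952324   0.95542439 -0.0014377 ]
 [ 0.65124347  0.20013701 -0.73200214]
 [-0.69908496 -0.21704704 -0.68130082]] [ 0.12819312 -0.280125    1.59025146]
side [[389.30333972   0.         323.47809412]
 [  0.         389.30333972 199.92612436]
 [  0.           0.           1.        ]] [[ 0.99243197 -0.12174278  0.01604645]
 [-0.07853486 -0.72973036 -0.67920975]
 [ 0.09439846  0.67280926 -0.73376879]] [-0.49205688  0.15432934  0.85035194]
```

View pics/scene0.png

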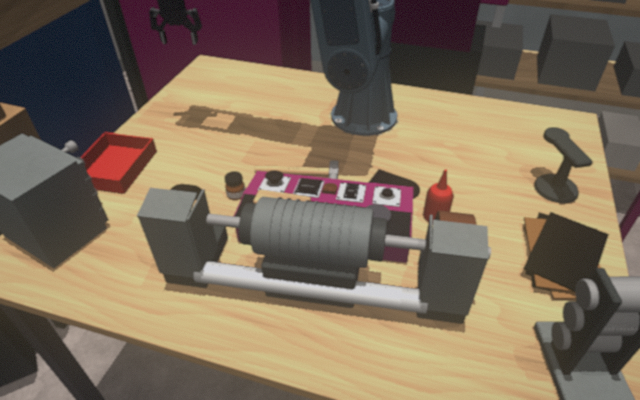

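View pics/side0.png

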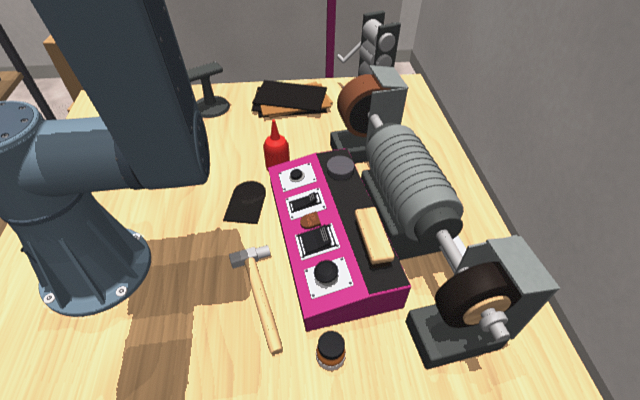

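The side view shows, from the left end of the desk, start (297,174), extraction (305,203), heel piece (310,220), mains (318,240) and stop (326,272). Next I locate the plates and fit the machine frame.

```bash
cat > h.py <<'E'
import numpy as np, cv2
def ray(c,uv,z):
    d=c["R"].T@np.linalg.inv(c["K"])@np.array([*uv,1.]); o=-c["R"].T@c["t"]
    return o+d*(z-o[2])/d[2]
def dpt(c,uv):
    u,v=map(int,np.round(uv)); Z=c["depth"][v,u]
    return c["R"].T@(np.linalg.inv(c["K"])@np.array([u,v,1.])*Z-c["t"])
E
python3 - <<'E'
from h import *
c=dict(np.load("side0.npz")); f=c["frame"]
hsv=cv2.cvtColor(f,cv2.COLOR_RGB2HSV)
m=((hsv[...,1]<50)&(hsv[...,2]>170)).astype(np.uint8); m[:150]=0; m[310:]=0; m[:,:270]=0; m[:,365:]=0
m=cv2.morphologyEx(m,cv2.MORPH_CLOSE,np.ones((3,3)))
P=[]
for k in cv2.findContours(m,cv2.RETR_EXTERNAL,cv2.CHAIN_APPROX_NONE)[0]:
    if cv2.contourArea(k)<150: continue
    r=cv2.minAreaRect(k); p=cv2.approxPolyDP(cv2.convexHull(k),5,True).reshape(-1,2)
    print(np.round(r[0],1),r[1],len(p)); P.append(ray(c,r[0],.077)); print("  ",P[-1].round(4), [ (ray(c,q,.077)[:2]).round(3).tolist() for q in p])
P=np.array(P); d=P[-1]-P[0]; print(np.linalg.norm(np.diff(P,axis=0),axis=1),np.arctan2(d[1],d[0]),P.mean(0))
# magenta desk top points
mg=((hsv[...,0]>140)&(hsv[...,0]<170)&(hsv[...,1]>120)&(hsv[...,2]>60)); mg[:150]=0
v,u=np.nonzero(mg); Q=np.array([dpt(c,q) for q in zip(u,v)]); Q=Q[(Q[:,2]>.055)&(Q[:,2]<.095)]
A=np.c_[Q[:,:2],np.ones(len(Q))]; s=np.linalg.lstsq(A,Q[:,2],rcond=None)[0]; print(len(Q),s,np.arctan(np.hypot(*s[:2])),np.arctan2(s[1],s[0]))
print("z at mid",s@[*P.mean(0)[:2],1])
for n,q in dict(start=(297,174),ext=(305,203),mains=(318,240),stop=(326,268)).items(): print(n,dpt(c,q).round(3))
im=cv2.resize(f[150:310,240:420,::-1],None,fx=3.6,fy=3.6,interpolation=cv2.INTER_CUBIC); cv2.imwrite("pics/crop.png",im)
E
```

```text
[327.4 277.4] (30.041635513305664, 43.639427185058594) 4
   [ 0.4877 -0.1196  0.077 ] [[0.525, -0.076], [0.532, -0.142], [0.453, -0.161], [0.452, -0.094]]
[316.5 241.4] (25.61444854736328, 40.47715377807617) 4
   [ 0.4759 -0.0307  0.077 ] [[0.513, 0.015], [0.521, -0.05], [0.44, -0.071], [0.432, -0.009]]
[305.  203.3] (22.135942459106445, 36.99864196777344) 4
   [0.4616 0.0794 0.077 ] [[0.499, 0.122], [0.505, 0.06], [0.427, 0.036], [0.419, 0.094]]
[296.6 176.8] (19.60611915588379, 34.78504943847656) 4
   [0.4492 0.1688 0.077 ] [[0.487, 0.215], [0.492, 0.15], [0.414, 0.124], [0.407, 0.183]]
[0.08971385 0.11102952 0.09024528] 1.7035018597593679 [0.46859732 0.02446907 0.077     ]
5739 [0.14393537 0.03740654 0.00863208] 0.14763459436031462 0.25425966102551245
z at mid 0.07699511035632561
start [0.45  0.16  0.095]
ext [0.461 0.071 0.087]
mains [ 0.478 -0.037  0.09 ]
stop [ 0.484 -0.12   0.111]
```

View pics/crop.png

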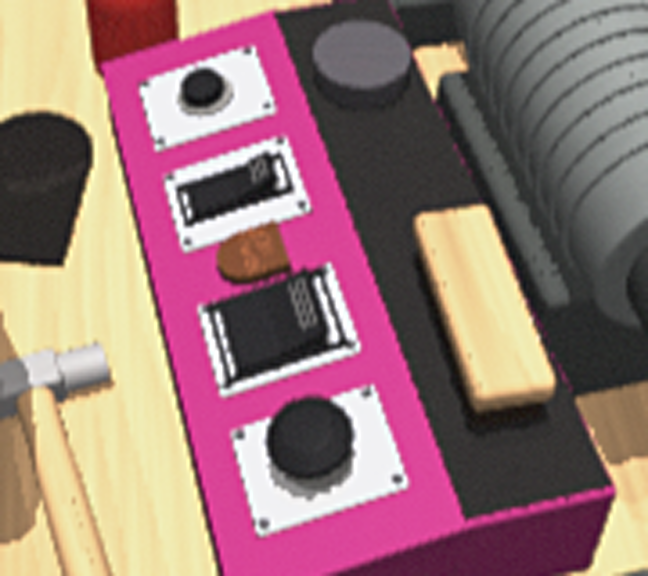

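```bash
python3 -m jog '[[[0,0,0],[0,0.111,0],0],[[-2.0,0,1.7],[0,0,0],0],[[-3.0,0,2.6],[0,0,0],0],[[-3.0,0,2.6],[0,0,0],0],[[-3.0,0,2.6],[0,0,0],0],[[-3.0,0,2.6],[0,0,0],0],[[-3.0,0,2.6],[0,0,0],0],[[-3.0,0,2.6],[0,0,0],0],[[-3.0,0,2.6],[0,0,0],0],[[-3.0,0,2.6],[0,0,0],0],[[-3.0,0,2.6],[0,0,0],0],[[-2.0,0,1.7],[0,0,0],0]]'
cat >> h.py <<'E'
YAW=.1327; U=np.array([np.cos(YAW),np.sin(YAW)]); V=np.array([-U[1],U[0]]); C=np.array([.4686,.0245])
def xy(x,y): return C+x*U+y*V
def delta(target):   # shift in tool axes, cm, + needed rotvec to tool-down aligned
    from bench import ctrl; from scipy.spatial.transform import Rotation as Ro
    o=ctrl.get_obs(); w=o["eef_rot"]; R=Ro.from_quat([w[1],w[2],w[3],w[0]])
    T=Ro.from_matrix(np.c_[np.r_[-V,0],[0,0,-1],np.r_[U,0]])
    print("t",round(o["time_s"],2),"tcp",o["eef_pos"].round(4),"shift cm",(R.inv().apply(target-o["eef_pos"])*100).round(2),"turn",(R.inv()*T).as_rotvec().round(3),"F",o["wrist_force"].round(1),"open",round(o["opening"],2))
E
python3 -c "
from h import *
delta(np.r_[xy(.013,-.055),.125])"
```

```text
time_s: 1.1
eef_pos: [0.3691, -0.2033, 0.2261]
eef_rot: [0.529, -0.526, 0.473, -0.468]
wrist_force: [-0.1, -0.2, -0.1]
opening: -0.001
t 1.1 tcp [ 0.3691 -0.2033  0.2261] shift cm [-15.94  10.21  13.91] turn [ 0.001 -0.018 -0.008] F [-0.1 -0.2 -0.1] open -0.0
```

```bash
python3 -m jog '[[[-2.8,0.5,2.4],[0,-0.018,-0.008],0],[[-2.8,0.8,2.4],[0,0,0],0],[[-2.8,1.0,2.4],[0,0,0],0],[[-2.8,1.0,2.4],[0,0,0],0],[[-2.8,1.0,2.4],[0,0,0],0],[[-2.0,1,1.8],[0,0,0],0],[[-0.8,0.5,0.7],[0,0,0],0],[[0,0,0],[0,0,0],0]]'
python3 - <<'E'
from h import *
from bench import imaging
delta(np.r_[xy(.013,-.055),.11])
for n in ["wrist","side"]:
    c=imaging.camera(n); np.savez(f"{n}1.npz",**c); cv2.imwrite(f"pics/{n}1.png",c["frame"][:,:,::-1])
E
```

```text
time_s: 1.77
eef_pos: [0.4963, -0.0017, 0.1651]
eef_rot: [-0.534, 0.534, -0.463, 0.464]
wrist_force: [-0.5, 0.0, -0.0]
opening: -0.003
t 1.77 tcp [ 0.4963 -0.0017  0.1651] shift cm [ 2.51  5.51 -1.12] turn [-0.001  0.008  0.002] F [-0.5  0.  -0. ] open -0.0
```

View pics/wrist1.png

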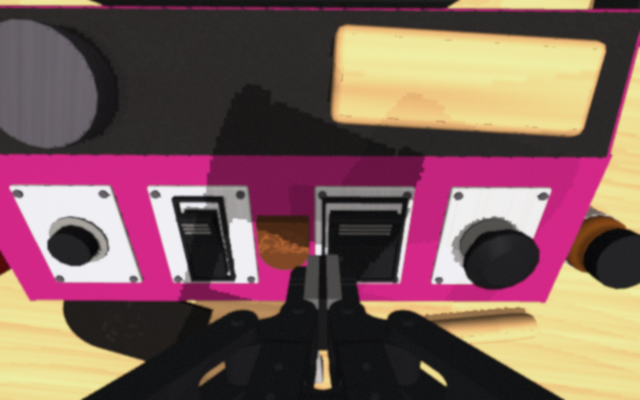

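The wrist view shows, left to right, start (75,243), extraction (205,240), mains (365,240) and stop (500,250), with the closed fingertip at (325,260) left of the mains. I use the plate screws to check the frame.

```bash
python3 - <<'E'
from h import *
c=dict(np.load("wrist1.npz"))
S=dict(start=[(17,195),(104,194),(137,279),(60,280)],ext=[(157,196),(240,195),(250,279),(180,280)],mains=[(322,195),(408,195),(398,279),(322,279)])
for (n,s),y in zip(S.items(),[.145,.055,-.055]):
    h=[np.r_[p,1.] for p in s]; x=np.cross(np.cross(h[0],h[2]),np.cross(h[1],h[3])); x=x[:2]/x[2]
    p=ray(c,x,.077); print(n,x.round(1),p.round(4),"expected",xy(0,y).round(4))
for n,q in dict(start_top=(72,243),).items(): print(n,ray(c,q,.092),xy(-.003,.145))
E
```

```text
start [ 80.7 239.6] [0.4485 0.1665 0.077 ] expected [0.4494 0.1682]
ext [207.5 241.1] [0.4599 0.0767 0.077 ] expected [0.4613 0.079 ]
mains [362.3 239.6] [ 0.4765 -0.0331  0.077 ] expected [ 0.4759 -0.03  ]
start_top [0.45342824 0.16226135 0.092     ] [0.4464413  0.16782827]
```

```bash
python3 -m jog '[[[1.4,1.5,-0.6],[0,0.008,0],0],[[1.0,1.2,-0.5],[0,0,0],0],[[0,1.0,0],[0,0,0],0],[[0,0,0],[0,0,0],0],[[0,0,0],[0,0,0],0]]'; python3 -c "
from h import *
delta(np.r_[xy(.013,-.055),.11])"
```

```text
time_s: 2.28
eef_pos: [0.4879, -0.0343, 0.1305]
eef_rot: [-0.53, 0.531, -0.465, 0.47]
wrist_force: [0.4, 0.0, 0.9]
opening: 0.001
t 2.28 tcp [ 0.4879 -0.0343  0.1305] shift cm [-0.59  2.05  0.15] turn [-0.005 -0.007  0.006] F [0.4 0.  0.9] open 0.0
```

```bash
python3 -m jog '[[[-0.4,1.0,0.15],[0,0,0],0],[[0,1.0,0],[0,0,0],0],[[0,0.5,0],[0,0,0],0],[[0,0.4,0],[0,0,0],0],[[0,0,0],[0,0,0],0]]'; python3 -c "
from h import *
delta(np.r_[xy(.013,-.055),.089])"
```

```text
time_s: 2.7
eef_pos: [0.4903, -0.03, 0.1005]
eef_rot: [0.531, -0.53, 0.464, -0.471]
wrist_force: [-0.4, 0.9, -0.1]
opening: -0.001
t 2.7 tcp [ 0.4903 -0.03    0.1005] shift cm [-0.19  1.15 -0.14] turn [-0.008 -0.008  0.007] F [-0.4  0.9 -0.1] open -0.0
```

```bash
python3 -m jog '[[[0,0.4,0],[0,0,0],0],[[0,0.3,0],[0,0,0],0],[[0,0,0],[0,0,0],0]]'; python3 -m jog '[[[0,0.3,0],[0,0,0],0],[[0,0.2,0],[0,0,0],0],[[0,0,0],[0,0,0],0]]'
```

```text
time_s: 2.95
eef_pos: [0.491, -0.0296, 0.0931]
eef_rot: [0.531, -0.53, 0.464, -0.471]
wrist_force: [-0.1, 0.2, 0.5]
opening: -0.001
time_s: 3.2
eef_pos: [0.4916, -0.0298, 0.0896]
eef_rot: [0.531, -0.53, 0.463, -0.471]
wrist_force: [-4.4, 0.6, 5.5]
opening: 0.001
```

```bash
python3 -m jog '[[[0,0.2,0],[0,0,0],0],[[0,0.1,0],[0,0,0],0],[[0,0,0],[0,0,0],0]]'; python3 -m jog '[[[0,0.2,0],[0,0,0],0],[[0,0,0],[0,0,0],0]]'; python3 - <<'E'
from h import *
from bench import imaging
delta(np.r_[xy(.013,-.055),.089])
c=imaging.camera("side"); np.savez("side2.npz",**c); cv2.imwrite("pics/s2.png",cv2.resize(c["frame"][150:310,240:420,::-1],None,fx=3.6,fy=3.6,interpolation=cv2.INTER_CUBIC))
E
```

```text
time_s: 3.45
eef_pos: [0.4916, -0.0298, 0.0899]
eef_rot: [0.531, -0.531, 0.463, -0.471]
wrist_force: [-1.0, 0.6, -0.1]
opening: 0.004
time_s: 3.62
eef_pos: [0.4919, -0.0298, 0.0897]
eef_rot: [0.531, -0.531, 0.463, -0.471]
wrist_force: [-4.0, 0.3, 4.2]
opening: 0.001
t 3.62 tcp [ 0.4919 -0.0298  0.0897] shift cm [-0.19  0.07 -0.29] turn [-0.008 -0.005  0.008] F [-4.   0.3  4.2] open 0.0
```

View pics/s2.png

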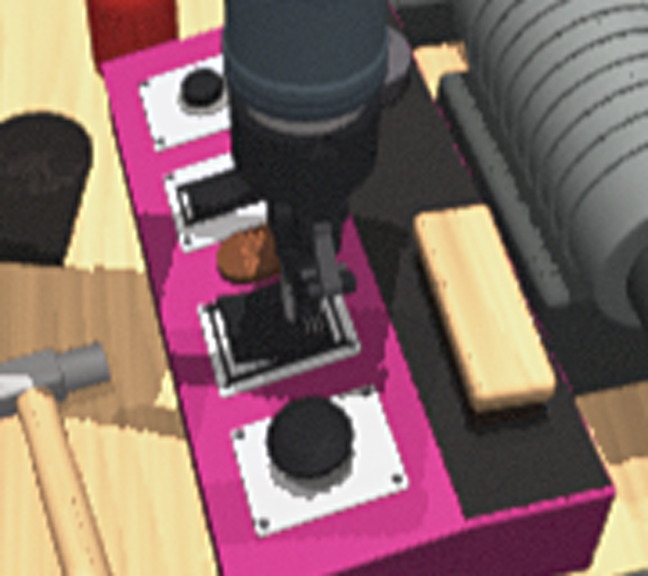

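The rocker still looks off. Each row starts from the measured pose, so small steps relax, and I push with larger ones.

```bash
python3 -m jog '[[[0,0.4,0],[0,0,0],0],[[0,0.4,0],[0,0,0],0]]'; python3 -m jog '[[[0,0.5,0],[0,0,0],0],[[0,0.5,0],[0,0,0],0]]'
```

```text
time_s: 3.83
eef_pos: [0.4926, -0.03, 0.0879]
eef_rot: [-0.531, 0.531, -0.463, 0.471]
wrist_force: [-26.9, 5.2, 58.7]
opening: -0.005
time_s: 4.0
eef_pos: [0.4926, -0.03, 0.088]
eef_rot: [-0.53, 0.533, -0.463, 0.469]
wrist_force: [-27.2, 5.6, 57.9]
opening: -0.002
```

```bash
python3 -m jog '[[[0,-0.8,0],[0,0,0],0],[[0,-1.5,0],[0,0,0],0],[[-1.5,-1.5,-1],[0,0,0],0],[[-2,-1.0,-1],[0,0,0],0],[[-2,0,0],[0,0,0],0],[[0,0,0],[0,0,0],0]]'
python3 - <<'E'
from h import *
from bench import imaging
delta(np.r_[xy(.013,.055),.11])
c=imaging.camera("wrist"); np.savez("wrist3.npz",**c); cv2.imwrite("pics/wrist3.png",c["frame"][:,:,::-1])
E
```

```text
time_s: 4.5
eef_pos: [0.4666, 0.0225, 0.1413]
eef_rot: [-0.531, 0.531, -0.462, 0.472]
wrist_force: [-0.7, 0.5, 0.3]
opening: 0.001
t 4.5 tcp [0.4666 0.0225 0.1413] shift cm [-5.72  3.08  1.47] turn [-0.009 -0.004  0.012] F [-0.7  0.5  0.3] open 0.0
```

View pics/wrist3.png

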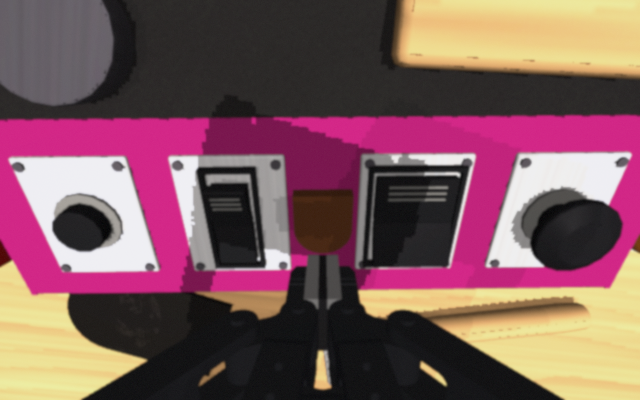

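The mains far half now reaches up to its frame, while the extraction still shows a gap behind its raised end. I check this in the depth image.

```bash
python3 - <<'E'
from h import *
c=dict(np.load("wrist3.npz"))
for n,qs in dict(mains=[(415,180),(415,190),(415,205),(415,225),(415,245),(415,260)],ext=[(222,190),(224,200),(226,215),(230,232),(235,250),(238,262)]).items():
    for q in qs:
        p=dpt(c,q); a=(p[:2]-C); print(n,q,"u %.1f v %.1f z %.1f"%(a@U*1e3,a@V*1e3,p[2]*1e3))
delta(np.r_[xy(.015,.054),.11])
E
```

```text
mains (415, 180) u 27.9 v -54.4 z 91.3
mains (415, 190) u 21.5 v -55.4 z 89.4
mains (415, 205) u 11.7 v -56.7 z 87.4
mains (415, 225) u -2.2 v -58.5 z 84.6
mains (415, 245) u -14.8 v -59.0 z 86.3
mains (415, 260) u -24.5 v -59.5 z 87.6
ext (222, 190) u 24.6 v 53.6 z 97.5
ext (224, 200) u 18.9 v 52.9 z 97.8
ext (226, 215) u 6.8 v 55.1 z 88.9
ext (230, 232) u -6.7 v 55.4 z 82.4
ext (235, 250) u -19.5 v 53.5 z 81.5
ext (238, 262) u -30.0 v 53.3 z 77.6
t 4.55 tcp [0.4671 0.0213 0.1414] shift cm [-5.74  3.08  1.64] turn [-0.01  -0.003  0.013] F [0.3 0.3 0.2] open -0.0
```

```bash
python3 -m jog '[[[-2.5,0.5,0.7],[-0.009,0,0.012],0],[[-2.2,0.5,0.6],[0,0,0],0],[[-0.6,0.5,0],[0,0,0],0],[[0,0.5,0],[0,0,0],0],[[0,0,0],[0,0,0],0]]'; python3 -c "
from h import *
delta(np.r_[xy(.015,.054),.10])"
```

```text
time_s: 4.97
eef_pos: [0.475, 0.0738, 0.1192]
eef_rot: [-0.531, 0.532, -0.465, 0.468]
wrist_force: [-0.4, -0.5, -0.1]
opening: -0.001
t 4.97 tcp [0.475  0.0738 0.1192] shift cm [-0.61  1.92  0.21] turn [-0.001 -0.003  0.003] F [-0.4 -0.5 -0.1] open -0.0
```

Depth confirms the mains is on: its far face is parallel to the panel and its near half is up. The extraction is still off.

```bash
python3 -m jog '[[[-0.6,0.8,0.2],[0,0,0],0],[[0,0.8,0],[0,0,0],0],[[0,0,0],[0,0,0],0],[[0,0,0],[0,0,0],0]]'; python3 -c "
from h import *
delta(np.r_[xy(.015,.054),.088])"
```

```text
time_s: 5.3
eef_pos: [0.476, 0.0774, 0.1004]
eef_rot: [-0.53, 0.532, -0.466, 0.468]
wrist_force: [0.8, 0.3, 0.5]
opening: 0.001
t 5.3 tcp [0.476  0.0774 0.1004] shift cm [-0.26  1.24  0.06] turn [ 0.001 -0.006  0.004] F [0.8 0.3 0.5] open 0.0
```

```bash
python3 -m jog '[[[-0.3,0.4,0.1],[0,0,0],0],[[0,0.4,0],[0,0,0],0],[[0,0.4,0],[0,0,0],0],[[0,0.4,0],[0,0,0],0],[[0,0.4,0],[0,0,0],0]]'
```

```text
time_s: 5.72
eef_pos: [0.4786, 0.0796, 0.0881]
eef_rot: [-0.529, 0.532, -0.466, 0.469]
wrist_force: [-26.3, -0.1, 58.1]
opening: 0.002
```

```bash
python3 -m jog '[[[0,-0.8,0],[0,0,0],0],[[0,-1.5,0],[0,0,0],0],[[-1.5,-1.5,-1],[0,0,0],0],[[-2,-1.0,-1],[0,0,0],0],[[-1,0,-0.5],[0,0,0],0],[[0,0,0],[0,0,0],0]]'
python3 - <<'E'
from h import *
from bench import imaging
delta(np.r_[xy(-.008,.144),.11])
c=imaging.camera("wrist"); np.savez("wrist4.npz",**c); cv2.imwrite("pics/wrist4.png",c["frame"][:,:,::-1])
E
```

```text
time_s: 6.22
eef_pos: [0.449, 0.122, 0.1406]
eef_rot: [-0.53, 0.531, -0.465, 0.47]
wrist_force: [0.6, -0.3, -0.3]
opening: 0.002
t 6.22 tcp [0.449  0.122  0.1406] shift cm [-4.49  3.04 -0.19] turn [-0.004 -0.007  0.006] F [ 0.6 -0.3 -0.3] open 0.0
```

View pics/wrist4.png

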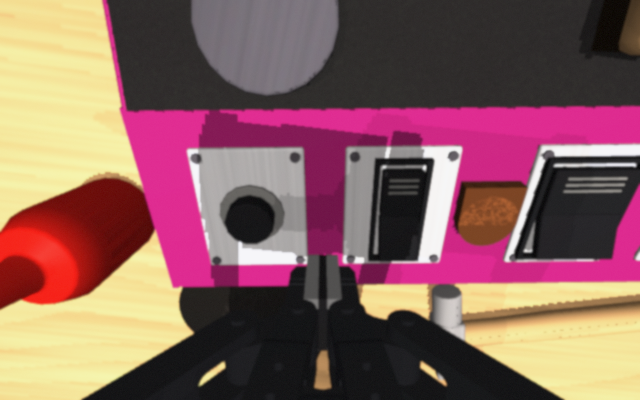

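```bash
python3 - <<'E'
from h import *
c=dict(np.load("wrist4.npz"))
for n,qs in dict(ext=[(403,175),(403,190),(402,205),(400,222),(397,240),(396,252)],mains=[(598,175),(592,190),(580,225),(570,245)],start=[(250,219),(240,219),(260,219),(250,210),(250,228)],bottle=[(40,265),(110,200)]).items():
    for q in qs:
        p=dpt(c,q); a=(p[:2]-C); print(n,q,"u %.1f v %.1f z %.1f"%(a@U*1e3,a@V*1e3,p[2]*1e3))
E
```

```text
ext (403, 175) u 26.3 v 53.9 z 90.4
ext (403, 190) u 16.9 v 52.9 z 88.5
ext (402, 205) u 7.2 v 52.5 z 87.0
ext (400, 222) u -3.9 v 52.7 z 86.0
ext (397, 240) u -15.6 v 53.9 z 86.5
ext (396, 252) u -23.7 v 54.1 z 86.5
mains (598, 175) u 25.2 v -57.4 z 89.7
mains (592, 190) u 16.1 v -56.7 z 88.8
mains (580, 225) u -6.9 v -56.8 z 86.1
mains (570, 245) u -19.6 v -52.7 z 87.1
start (250, 219) u 1.2 v 141.6 z 92.3
start (240, 219) u 1.3 v 147.4 z 92.4
start (260, 219) u 1.3 v 135.8 z 92.5
start (250, 210) u 7.1 v 141.0 z 93.3
start (250, 228) u -4.7 v 142.1 z 91.6
bottle (40, 265) u -22.3 v 262.1 z 101.7
bottle (110, 200) u -3.6 v 254.2 z 38.3
```

```bash
python3 -m jog '[[[-1.8,0.5,0],[0,0,0],0],[[-1.8,0.8,0],[0,0,0],0],[[-0.8,0.6,0],[0,0,0],0],[[0,0.5,0],[0,0,0],0],[[0,0,0],[0,0,0],0],[[0,0,0],[0,0,0],0]]'; python3 -c "
from h import *
delta(np.r_[xy(-.008,.144),.1])"
```

```text
time_s: 6.77
eef_pos: [0.4451, 0.1629, 0.1112]
eef_rot: [-0.529, 0.532, -0.465, 0.47]
wrist_force: [-0.9, -0.0, 1.0]
opening: -0.0
t 6.77 tcp [0.4451 0.1629 0.1112] shift cm [-0.38  1.12 -0.3 ] turn [-0.001 -0.006  0.009] F [-0.9 -0.   1. ] open -0.0
```

Both rockers are on and the start button's top measures 92 mm high, so I press start now.

```bash
python3 -m jog '[[[-0.2,0.7,-0.1],[0,0,0],0],[[0,0.6,0],[0,0,0],0],[[0,0.4,0],[0,0,0],0],[[0,0.4,0],[0,0,0],0],[[0,0.4,0],[0,0,0],0]]';python3 -m jog '[[[0,0.4,0],[0,0,0],0],[[0,0.4,0],[0,0,0],0]]'
```

```text
time_s: 7.18
eef_pos: [0.4465, 0.1628, 0.0863]
eef_rot: [-0.529, 0.531, -0.465, 0.472]
wrist_force: [-16.5, -1.0, 50.8]
opening: 0.004
time_s: 7.35
eef_pos: [0.4468, 0.163, 0.0861]
eef_rot: [-0.528, 0.532, -0.465, 0.471]
wrist_force: [-25.5, -3.7, 56.6]
opening: 0.002
```

```bash
python3 -m jog '[[[0,-0.8,0],[0,0,0],0],[[0,-1.5,0],[0,0,0],0],[[0.5,-2.5,-1.5],[0,0,0],0],[[2.5,-2.5,-1],[0,0,0],0],[[2.5,-1,0],[0,0,0],0],[[1.0,0,0],[0,0,0],0],[[0,0,0],[0,0,0],0],[[0,0,0],[0,0,0],0]]'
python3 - <<'E'
from h import *
from bench import imaging
delta(np.r_[xy(-.008,.08),.16])
c=imaging.camera("wrist"); np.savez("wrist5.npz",**c)
d=imaging.camera("side"); np.savez("side5.npz",**d)
cv2.imwrite("pics/f5.png",np.vstack([c["frame"],cv2.resize(d["frame"][140:340,220:540],(320,200))if 0 else d["frame"][140:340]])[:600,:,::-1])
E
```

```text
time_s: 8.02
eef_pos: [0.4299, 0.0933, 0.1761]
eef_rot: [-0.529, 0.532, -0.463, 0.472]
wrist_force: [0.2, 1.2, -0.5]
opening: 0.001
t 8.02 tcp [0.4299 0.0933 0.1761] shift cm [-0.7   1.61  2.12] turn [-0.005 -0.006  0.012] F [ 0.2  1.2 -0.5] open 0.0
```

View pics/f5.png

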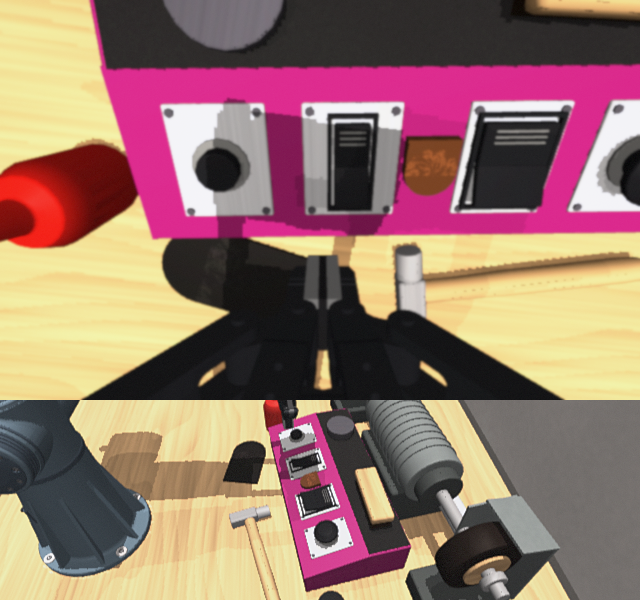

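Start (218,170) stands out, and extraction (350,160) and mains (515,160) lie flat at their far ends. The hammer, sole, tin, brush and bottle look unmoved. I make a last depth check and hand in if it passes.

```bash
python3 - <<'E'
from h import *
from bench import ctrl
c=dict(np.load("wrist5.npz")); Z={}
for n,q in dict(start=(218,170),ext_far=(352,135),ext_near=(348,200),mains_far=(522,135),mains_near=(510,195)).items():
    p=dpt(c,q); a=p[:2]-C; Z[n]=p[2]; print(n,"u %.1f v %.1f z %.1f"%(a@U*1e3,a@V*1e3,p[2]*1e3))
a=dict(np.load("side0.npz"))["frame"].astype(int); b=dict(np.load("side5.npz"))["frame"].astype(int)
for n,(x,y) in dict(hammer=(250,255),hamend=(275,345),tin=(341,166),brush=(374,235),heel=(310,220),jar=(331,350),stop=(326,272)).items():
    print(n,np.abs(a[y-12:y+12,x-12:x+12]-b[y-12:y+12,x-12:x+12]).mean().round(1))
if Z["start"]>.0905 and Z["ext_far"]<.0925 and Z["mains_far"]<.0925: print(ctrl.hand_in())
E
```

```text
start u -0.4 v 141.3 z 92.1
ext_far u 21.3 v 53.4 z 89.1
ext_near u -23.3 v 55.1 z 87.9
mains_far u 20.6 v -57.4 z 89.4
mains_near u -21.2 v -57.9 z 86.4
hammer 27.6
hamend 5.1
tin 3.6
brush 4.8
heel 31.8
jar 2.8
stop 3.3
the job is handed in; nothing more can be done
None
```

I pressed the mains rocker, then the extraction rocker, then the start button with the closed fingertips, and handed the job in at about 8 s on the robot clock. The hand-in gives no verdict, so the results below rest on my own checks.

- **Rockers:** Both far halves measured about 89 mm above the bench, parallel to the panel with the near halves up, so both are on.
- **Start button:** It was pushed until the force rose to about 57 N with the tip at 86 mm. Afterwards its top measured 92 mm again, so it has sprung back out.
- **Stop button:** I never went near it, and its image patch is unchanged from the start.
- **Mains push:** My first light pushes did not turn the mains rocker. Firmer steps then pressed it against its end stop with 58 N at the wrist, and the extraction took the same.
- **Loose things:** The tin, brush and jar match the first picture. The hammer-head and heel-piece patches did differ in the before-and-after comparison (28 and 32 grey levels). I put that down to the arm's moving shadow, because both looked to be in place in the pictures; I did not measure their positions. The half sole and glue bottle I judged by eye only.
- **Arm:** It was standing clear with the tip at 176 mm and no contact force.

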